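# Fit the condenser lens in the lamp's port

## Robot

A 7-joint arm with a two-finger parallel gripper is mounted at the origin on the work surface. World frame = base frame: x ahead of the robot, y to its left, z up, the work surface at z = 0. Lengths are in m, angles in rad, forces in N, time in s.
With the tool pointing down it reaches from about 0.425 to 1.025 m from the base axis. Payload 9.4 kg.
Tool frame: the origin (TCP) lies on the centre line of the jaws, within the pads' length; the fingertips stand 11 mm ahead of it and the grasp point (between the pads) lies 8 mm behind it; z points along the fingers, y is the direction in which the jaws open and shut (so a half turn about z gives the same grasp; the last joint's range is limited). The gripper opens to 93 mm and grips with 3 to 60 N. Pads are 15 mm wide; open, the fingers measure 128 mm over their backs; the gripper's body (75 mm by 188 mm) begins 65 mm behind the grasp point.
Start: joints at [1.164, 0.599, -0.003, 1.599, 0.002, 0.943, -0.08], TCP at [0.235, -0.686, 0.23] pointing down, gripper open.
Joint ranges: [-2.57, 2.57], [-0.35, 1.97], [-1.29, 1.29], [0.11, 2.56], [-1.05, 4.19], [0.11, 1.86], [-2.63, 2.63]. Speed limits (rad/s): [2.22, 2.22, 3.01, 3.01, 3.14, 3.14, 3.14].

## Interface

Orientations are given as a 3x3 rotation matrix whose columns are the frame's x, y, z axes.
In Python, from station import env gives the robot as it stands.
- The arm moves only by the tool move_arm, never from a script. Its argument "commands" is a list of rows, each a list of 7 numbers: the shift along the world's x, y, z in mm, then the turn, a rotation vector about the world's x, y, z in degrees, then the opening in per cent of the stroke, from 0 (shut) to 100 (fully open). In form: [[x, y, z, rx, ry, rz, jaw], ...]. A call has 1 to 10 rows; each row shifts and turns the commanded pose from where the row before left it; what a row does not reach is not made up. A row lasts 1/12 s, in which the tool goes at most 41.7 mm and 7.16 degrees, less where a joint would pass 70% of its speed; a pose out of reach is approached as far as the arm can. A call is refused whole if a number of a shift passes 41.7 or a number of a turn 7.16, either way. A call with a gripper value outside its range is refused whole. The fingers move at their own pace and stop on an object; "force" is the grip in N (left out, the last holds). Time passes only in rows, so rows that do not move let the fingers close. It gives the time, the measured TCP pose, the force and the opening at its end, in the units of the state.
- env.sense(): the state, without advancing time (a new reading comes with each control period).
- env.camera(name): name is "scene" or "top" or "wrist"; returns a dict with "img" (400x640x3 uint8, red, green, blue), "z_map" (400x640 float32, m along the optical axis (not along the pixel's ray), 0 where there is no reading), "fx", "fy", "cx", "cy" (pixels), "camera_from_world" (4x4, takes a point from world to camera coordinates); the wrist camera has in their place "tool_from_camera" (4x4, takes a point from camera to tool coordinates, whose origin is the TCP and whose axes are the flange's). Camera axes: x right, y down, z forward; pixel columns grow to the right and rows downward; lengths in m; the calibration is good to about 2 mm. A picture is of the moment at which its call begins: read the wrist's pose just before it.
- env.hand_in(): hands the job in, once; it reports no verdict.
The state is a dict: "time_s": time; "qpos": joint angles; "joint_velocities": joint speeds; "effort": joint torques, N m; "ee_pos": TCP position; "ee_rot": TCP orientation; "ft_force": force on the tool from outside, world axes, zero at the start; "wrist_torque": the same for the moment, N m; "grip_width": finger opening in m.
Only numpy, scipy, OpenCV 4.12 (cv2) and the standard library are available. Lean on these libraries where they do the work, as an engineer would, in place of code of your own. Each camera call takes 0.05 s, during which the arm holds its last target. There are 200 camera calls.

## Task

Drop the mounted lens, domed glass up, into the threaded port on top of the lamp box until it sits on its seat. Then put the retaining ring over it and screw it down clockwise until it is snug: the ring fully home on the lamp box, holding the lens down. Let go of everything and leave the other things on the bench where they are.

Things in the scene. Friction and masses are not known exactly. Their poses are not given: they have to be found in the camera images.
- lamp: Cream lamp box 110 x 110 x 40 mm, fixed to the bench, yaw varies. Origin at the centre of its underside, z up. A black dial on its -x side.
- port (a point): Point on the port's axis on the lamp box's flat top, 40 mm above the bench; z up, axes as the lamp box. Round it stands a fixed aluminium neck, 15 mm high, 44 mm outside diameter, 38 mm bore. All port heights are given from this point.
- seat_rest (a point): Centre of the sprung rubber seat in the bore, when unloaded: 6 mm above port. The seat starts to give at 2.7 N and then about 1 mm per 4.5 N, 3.5 mm at most.
- rim (a point): Centre of the neck's upper rim, 15 mm above port. Three thread ridges round the neck, out to 54 mm diameter, each going down clockwise (from above) over 86 degrees, then a 34 degree gap. Ridge tops 13.5 mm (start) to 8 mm (end) above port, undersides 10 to 4.4 mm; a stop under each low end. The gaps lie at any angle, NOT fixed to the lamp box: find them by touch or sight.
- lens: Lens in a plain aluminium mount: disc 36 mm diameter, 18 mm high, lying flat, clear glass dome on top (up to 3.5 mm above the mount). About 50 g. Origin at the centre of its underside, z up. It fits the 38 mm bore; on the seat its underside is 6 mm above port and its top stands 9 mm out of the neck. Pressed by the tight ring it sinks a further 2.6 mm.
- ring: Dark steel retaining ring: twelve-sided cap, 64 mm across flats, 26 mm high, with a 28 mm hole in its 4.6 mm thick top; open below, 56 mm bore; about 120 g. Origin at the centre of its underside, z up. Flats face its x axis and every 30 degrees. When fully home its underside is on the lamp box; the moment to turn it rises from about 0.2 to over 0.6 N m there and it turns no further.
- pins (a point): Ring's axis 3.3 mm above its underside, at the height of three inward pins, 4.6 mm thick, tips on 46 mm diameter, on the ring's x axis and 120 degrees either side. On the neck they ride on the ridges (ring underside 7 to 12.5 mm above port); turned clockwise under a light push they drop through the gaps, and the ring rests on the lens.
- ring_top (a point): Centre of the ring's top face, 26 mm above its underside. Dropped in, the ring's underside is 2.6 mm above port; 75 to 100 degrees more clockwise draws it home (0 mm) against the seat's spring, and friction holds it there.
- spacer: Bystander: plain aluminium ring 48 mm diameter, 36 mm hole, 8 mm high; has no pins and no top. Origin under its centre.
- eyecap: Bystander: black plastic disc 29 mm diameter, 11 mm high. Origin under its centre.
- rack: Bystander: white rack 60 x 150 mm with ten green vials, 97 mm high. Origin under its centre.
- dish: Bystander: shallow glass dish, 100 mm diameter, 16 mm high. Origin under its centre.
- funnel: Bystander: yellow funnel standing mouth down, 90 mm diameter, 85 mm high. Origin under its centre.
- brush: Bystander: small brush lying on the bench.
- jar: Bystander: closed jar 52 mm diameter, 70 mm high. Origin under its centre.
Mind the look-alikes: they are no part of the job. What is shaped like the lens but green is not meant. Of the things shaped like the ring, the steel one is meant.

How it is judged:
By the outcome, as a careful person would: the job done as asked, in the order asked, and still so for the second after the job is handed in, with the robot touching nothing.
It also fails if it takes over 67 s, if anything falls off the work surface, if the arm or the gripper's body presses on something with over 40 N, if the wrist force passes 120 N, or if a joint passes its speed limit or range.

## Working session

There is one attempt and no reset: what is moved stays moved. The work goes in short steps, Python scripts to look and compute and a tool call to move; the robot and the scene stay as the last step left them, time stands still between calls to the robot, and variables do not carry over. Pictures are saved under pics/ and viewed, about 8 in all and at most 12, crops included, and the job is handed in when it is done.

Besides the shell and the picture viewer there is one more tool, called after "Request:" as name([rows], argument=value, ...), one row to a line, values as JSON. move_arm: Moves the arm, as the interface text tells. Its arguments: {"type":"object","properties":{"commands":{"type":"array","items":{"type":"array","items":{"type":"number"}}},"force":{"type":"number"}},"required":["commands"]}

```bash
mkdir -p pics; ls; cat > h.py <<'E'
import numpy as np, cv2
from station import env
def snap(n,f=None,crop=None,s=1):
    st=env.sense(); c=env.camera(n); im=c["img"][:,:,::-1]
    if f:
        if crop: a,b,x,y=crop; im=im[b:y,a:x]
        cv2.imwrite("pics/"+f,cv2.resize(im,None,fx=s,fy=s,interpolation=cv2.INTER_CUBIC))
    if "camera_from_world" in c: W=np.linalg.inv(c["camera_from_world"])
    else:
        T=np.eye(4);T[:3,:3]=st["ee_rot"];T[:3,3]=st["ee_pos"]; W=T@c["tool_from_camera"]
    c["W"]=W; return st,c
def pt(c,u,v,z=None):
    d=np.array([(u-c["cx"])/c["fx"],(v-c["cy"])/c["fy"],1.])
    W=c["W"]
    if z is None: k=c["z_map"][int(v),int(u)]
    else: k=(z-W[2,3])/(W[:3,:3]@d)[2]
    return W[:3,:3]@(d*k)+W[:3,3]
def cloud(c):
    v,u=np.mgrid[:400,:640]; k=c["z_map"]
    P=np.stack([(u-c["cx"])/c["fx"]*k,(v-c["cy"])/c["fy"]*k,k],-1)
    P=P@c["W"][:3,:3].T+c["W"][:3,3]; P[k==0]=np.nan; return P
E
python3 - <<'E'
from h import *
s,c=snap("top","top.png"); s2,c2=snap("scene","scene.png")
print(s); print(c["W"].round(3),c2["W"].round(3))
import pickle
E
```

```text
pics
{'time_s': 0.0, 'qpos': array([ 1.1643487 ,  0.6001179 , -0.00251634,  1.60012144,  0.00176638,
        0.94289922, -0.07982699]), 'joint_velocities': array([ 3.56337607e-05, -1.90017826e-04,  4.73221710e-04, -2.39502004e-03,
        3.24176542e-04, -7.20556722e-04,  6.69870961e-05]), 'effort': array([ 8.44630795e-04, -7.65077305e+01,  1.49784431e+00, -2.52347356e+01,
       -5.24076191e-02,  1.68913213e-02,  1.70102021e-04]), 'ee_pos': array([ 0.23458304, -0.68550408,  0.22876857]), 'ee_rot': array([[ 9.46127447e-01,  3.23793866e-01, -6.20941373e-04],
       [ 3.23794436e-01, -9.46126401e-01,  1.41331544e-03],
       [-1.29866157e-04, -1.53823389e-03, -9.99998808e-01]]), 'ft_force': array([ 0.1734907 , -0.39353832,  0.26072479]), 'wrist_torque': array([-0.04161778,  0.02628326, -0.02358679]), 'grip_width': 0.09295442194419605}
[[ 0.019 -0.982  0.19   0.231]
 [-1.    -0.023 -0.018  0.03 ]
 [ 0.022 -0.19  -0.982  1.469]
 [ 0.     0.     0.     1.   ]] [[-0.215  0.757 -0.617  1.22 ]
 [ 0.977  0.174 -0.127  0.192]
 [ 0.011 -0.63  -0.776  0.954]
 [ 0.     0.     0.     1.   ]]
```

View pics/top.png

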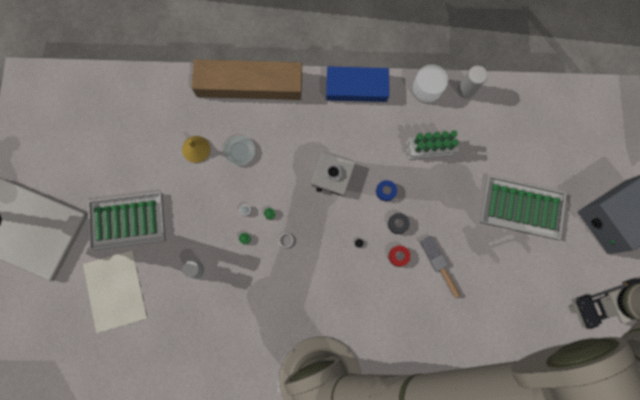

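View pics/scene.png

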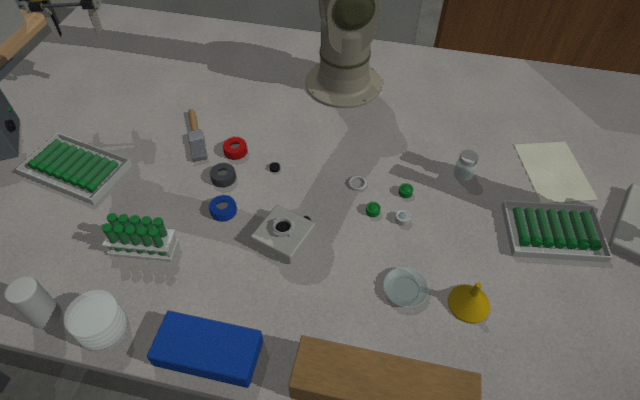

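The top view shows the lens at (246,210), the steel ring at (398,224) with the blue one at (386,190) and the red at (399,256), and the lamp port at (334,172). The scene view has the lens at (403,216), the ring at (223,175) and the port at (284,226).

```bash
python3 - <<'E'
from h import *
s,c=snap("top"); s2,d=snap("scene")
print(c["fx"],d["fx"])
P=cloud(c);Q=cloud(d)
for n,(u,v),(a,b),z in [("lens",(246,210),(403,215),.018),("ring",(398,223),(223,173),.026),("port",(334,172),(283,226),.055),("blue",(386,190),(223,207),.026),("red",(399,256),(235,147),.026),("g1",(269,214),(373,209),.018),("g2",(245,239),(405,190),.018),("brush",(432,250),(197,145),.01)]:
    print(n,pt(c,u,v,z).round(4),pt(d,a,b,z).round(4))
# refined centroids from cloud near
for n,xy,zr in [("lens",pt(c,246,210,.018),(.012,.03)),("ring",pt(c,398,223,.026),(.02,.032)),("port",pt(c,334,172,.055),(.048,.06)),("box",pt(c,334,172,.04),(.035,.045))]:
  for X in (P,Q):
    r={"lens":.027,"ring":.042,"port":.03,"box":.09}[n]
    m=(np.hypot(X[...,0]-xy[0],X[...,1]-xy[1])<r)&(X[...,2]>zr[0])&(X[...,2]<zr[1])
    p=X[m]; print(n,m.sum(),p.mean(0).round(4),((p.min(0)+p.max(0))/2).round(4),np.median(p[:,2]).round(4), cv2.minAreaRect((p[:,:2]*1000).astype(np.float32)))
E
```

```text
480.09939588820816 482.15008644704596
lens [0.4917 0.2362 0.018 ] [0.491  0.2431 0.018 ]
ring [ 0.4607 -0.229   0.026 ] [ 0.4662 -0.2243  0.026 ]
port [ 0.6086 -0.0301  0.055 ] [ 0.6125 -0.023   0.055 ]
blue [ 0.563  -0.1929  0.026 ] [ 0.5708 -0.1866  0.026 ]
red [ 0.3602 -0.2309  0.026 ] [ 0.3701 -0.2249  0.026 ]
g1 [0.4809 0.1654 0.018 ] [0.4891 0.1692 0.018 ]
g2 [0.4025 0.2348 0.018 ] [0.4109 0.2392 0.018 ]
brush [ 0.3821 -0.3352  0.01  ] [ 0.3716 -0.3359  0.01  ]
lens 101 [0.4916 0.2387 0.0178] [0.4918 0.2382 0.019 ] 0.0177 ((491.76788330078125, 238.2079315185547), (32.990318298339844, 32.476993560791016), 89.7530517578125)
lens 158 [0.4937 0.2436 0.0182] [0.4907 0.2433 0.019 ] 0.0185 ((492.1129150390625, 243.8076629638672), (34.64230728149414, 35.88838195800781), 20.51234245300293)
ring 268 [ 0.4598 -0.2329  0.0255] [ 0.46   -0.2326  0.0261] 0.0255 ((460.1464538574219, -232.8855438232422), (62.260337829589844, 62.606719970703125), 45.0705451965332)
ring 337 [ 0.4628 -0.2274  0.0251] [ 0.4603 -0.2275  0.026 ] 0.0254 ((461.5732421875, -229.0477752685547), (64.34745025634766, 61.5838508605957), 52.062347412109375)
port 114 [ 0.6088 -0.028   0.0521] [ 0.6087 -0.0273  0.0539] 0.0519 ((610.4283447265625, -29.22918701171875), (51.44134521484375, 49.2061653137207), 58.22774887084961)
port 184 [ 0.6116 -0.0255  0.0526] [ 0.6091 -0.0257  0.0533] 0.0528 ((609.1286010742188, -25.029827117919922), (52.924007415771484, 48.2897834777832), 11.072806358337402)
box 932 [ 0.6084 -0.0289  0.0398] [ 0.6093 -0.0296  0.04  ] 0.0397 ((605.0634765625, -27.32329559326172), (109.50493621826172, 119.77330017089844), 71.8057632446289)
box 1544 [ 0.615  -0.0225  0.0398] [ 0.6088 -0.0245  0.04  ] 0.0398 ((609.5364990234375, -24.165016174316406), (111.04669952392578, 111.82695007324219), 72.3516845703125)
```

```bash
python3 - <<'E'
from h import *
c=env.camera("wrist"); print(c["tool_from_camera"].round(4),c["fx"])
E
```

```text
[[ 6.000e-04 -9.694e-01 -2.456e-01  6.740e-02]
 [ 1.000e+00  3.000e-04  1.100e-03 -3.000e-04]
 [-1.000e-03 -2.456e-01  9.694e-01 -1.552e-01]
 [ 0.000e+00  0.000e+00  0.000e+00  1.000e+00]] 357.07537590093546
```

Request:
move_arm([
  [18,38,0,0,0,0,100],
  [18,38,0,0,0,0,100],
  [18,38,0,0,0,0,100],
  [18,38,0,0,0,0,100],
  [18,38,0,0,0,0,100],
  [18,38,0,0,0,0,100],
  [18,38,0,0,0,0,100],
  [18,38,0,0,0,0,100],
  [18,38,0,0,0,0,100],
  [18,38,0,0,0,0,100],
])

```text
time_s: 1.08
ee_pos: [0.4136, -0.3076, 0.2298]
ee_rot: [[0.946, 0.324, 0.0], [0.324, -0.946, -0.0], [0.0, 0.0, -1.0]]
ft_force: [0.6, 0.3, 0.5]
grip_width: 0.0929
```

```bash
python3 - <<'E'
from h import *
s,c=snap("wrist","w1.png")
np.savez("w1.npz",**{k:c[k] for k in ["img","z_map","fx","fy","cx","cy","W"]})
E
```

Request:
move_arm([
  [14,34,0,0,0,0,100],
  [14,34,0,0,0,0,100],
  [14,34,0,0,0,0,100],
  [14,34,0,0,0,0,100],
  [14,34,0,0,0,0,100],
  [14,34,0,0,0,0,100],
  [14,34,0,0,0,0,100],
  [14,34,0,0,0,0,100],
])

```text
time_s: 1.8
ee_pos: [0.5256, -0.0359, 0.2298]
ee_rot: [[0.946, 0.324, 0.0], [0.324, -0.946, -0.0], [0.0, 0.0, -1.0]]
ft_force: [-0.3, 0.3, 0.2]
grip_width: 0.0929
```

```bash
python3 - <<'E'
from h import *
s,c=snap("wrist","w2.png")
print(s["ee_pos"],s["qpos"])
np.savez("w2.npz",**{k:c[k] for k in ["img","z_map","fx","fy","cx","cy","W"]})
a=cv2.imread("pics/w1.png");b=cv2.imread("pics/w2.png")
cv2.imwrite("pics/w12.png",cv2.resize(np.vstack([a,b]),None,fx=.75,fy=.75,interpolation=cv2.INTER_AREA))
E
```

```text
[ 0.52562328 -0.03587289  0.22976845] [ 0.03060388  0.36476046 -0.09373132  2.04698629  0.0501518   0.73169866
 -1.33541873]
```

View pics/w12.png

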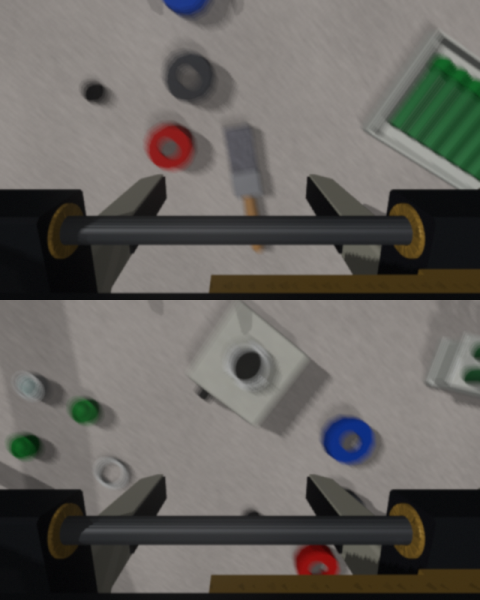

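Top half (w1): steel ring at full-resolution pixel (253,103), red ring below it and blue ring above. Bottom half (w2): port at (330,87), lens at (37,115).

```bash
cat >> h.py <<'E'
def circ(p):
    A=np.c_[2*p[:,:2],np.ones(len(p))]; b=(p[:,:2]**2).sum(1); x=np.linalg.lstsq(A,b,rcond=None)[0]
    return x[:2],np.sqrt(x[2]+x[0]**2+x[1]**2)
def hull(X,xy,r,lo,hi):
    m=(np.hypot(X[...,0]-xy[0],X[...,1]-xy[1])<r)&(X[...,2]>lo)&(X[...,2]<hi)
    p=X[m]; h=cv2.convexHull((p*1000)[:,:2].astype(np.float32))[:,0]/1000
    (ex,ey),R=cv2.minEnclosingCircle((p[:,:2]*1000).astype(np.float32))
    print(m.sum(),"z",np.percentile(p[:,2],[5,50,95]).round(4),"hullfit",circ(h),"enc",(round(ex,1),round(ey,1),round(R,1)),"mid",((p.min(0)+p.max(0))/2).round(4))
    return p,h
E
python3 - <<'E'
from h import *
a=np.load("w1.npz");b=np.load("w2.npz")
A=cloud(a);B=cloud(b)
print("ring",pt(a,253,103,.026)); p,h=hull(A,(.46,-.23),.045,.02,.032)
print("lens",pt(b,37,115,.018)); hull(B,(.492,.241),.028,.013,.03)
print("port",pt(b,330,87,.055)); hull(B,(.61,-.027),.029,.0515,.06)
q,_=hull(B,(.61,-.027),.1,.037,.043); print(cv2.minAreaRect((q[:,:2]*1000).astype(np.float32)))
for n,X,uvs in (("ring",a,(210,60,296,150)),("lens",b,(5,85,70,150)),("port",b,(270,30,390,150))):
    u0,v0,u1,v1=uvs; cv2.imwrite(f"pics/z_{n}.png",cv2.resize(X["img"][v0:v1,u0:u1,::-1],(380,380),interpolation=cv2.INTER_CUBIC))
cv2.imwrite("pics/z.png",np.hstack([cv2.imread("pics/z_ring.png"),cv2.imread("pics/z_port.png")]))
E
```

```text
ring [ 0.46365582 -0.22761519  0.026     ]
2880 z [0.0225 0.0259 0.0272] hullfit (array([ 0.46060866, -0.23085554]), np.float64(0.03248921604819804)) enc (460.6, -230.9, 32.9) mid [ 0.4606 -0.2311  0.0244]
lens [0.4942436  0.24624139 0.018     ]
1122 z [0.0152 0.0179 0.0213] hullfit (array([0.49198723, 0.24142506]), np.float64(0.018298301907404845)) enc (492.3, 241.4, 19.0) mid [0.4919 0.2416 0.0181]
port [ 0.61187384 -0.02095398  0.055     ]
853 z [0.0518 0.0545 0.0562] hullfit (array([ 0.60961187, -0.02595736]), np.float64(0.025852836432304016)) enc (610.0, -26.2, 27.1) mid [ 0.6116 -0.0256  0.0544]
11523 z [0.0385 0.04   0.0413] hullfit (array([ 0.60964127, -0.02773851]), np.float64(0.07011772037023331)) enc (609.7, -25.9, 75.2) mid [ 0.61   -0.0264  0.0399]
((609.8704223632812, -26.219459533691406), (109.50703430175781, 109.43650817871094), 72.12400817871094)
```

View pics/z.png

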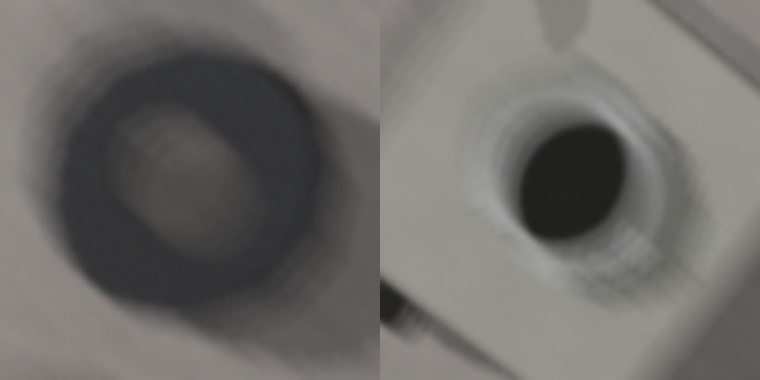

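The blur comes from the arm still moving, but the fits agree: lens (0.492, 0.241), port (0.610, -0.026), ring (0.461, -0.231). I'm going to the lens.

Request:
move_arm([
  [-4,39,0,0,0,0,65],
  [-5,39,0,0,0,0,65],
  [-5,40,0,0,0,0,65],
  [-5,40,0,0,0,0,65],
  [-5,40,-30,0,0,0,65],
  [-5,40,-35,0,0,0,65],
  [-5,39,-35,0,0,0,65],
  [0,0,-35,0,0,0,65],
  [0,0,0,0,0,0,65],
  [0,0,0,0,0,0,65],
])

```text
time_s: 2.68
ee_pos: [0.4933, 0.2148, 0.1137]
ee_rot: [[0.946, 0.324, -0.004], [0.324, -0.946, -0.003], [-0.004, 0.001, -1.0]]
ft_force: [0.1, -0.5, 0.1]
grip_width: 0.0606
```

```bash
python3 - <<'E'
from h import *
s,c=snap("wrist","w3.png"); X=cloud(c)
print(s["ee_pos"],s["qpos"],s["joint_velocities"].round(2),s["grip_width"])
hull(X,(.492,.2413),.026,.016,.03)
hull(X,(.492,.2413),.026,.0165,.0193)
E
```

```text
[0.49325951 0.21481336 0.11370206] [-0.44807584  0.54732152 -0.09738761  2.1207403   0.10996966  0.48259194
 -1.86965247] [ 0.03 -0.06  0.01 -0.02 -0.    0.02  0.  ] 0.06060308101390157
1843 z [0.0166 0.0184 0.0215] hullfit (array([0.49229397, 0.2418833 ]), np.float64(0.017818609893022655)) enc (492.3, 242.0, 18.0) mid [0.4923 0.2419 0.0195]
1186 z [0.0167 0.018  0.0191] hullfit (array([0.49229653, 0.24188614]), np.float64(0.017819605227098776)) enc (492.3, 242.0, 18.0) mid [0.4923 0.2419 0.0179]
```

View pics/w3.png

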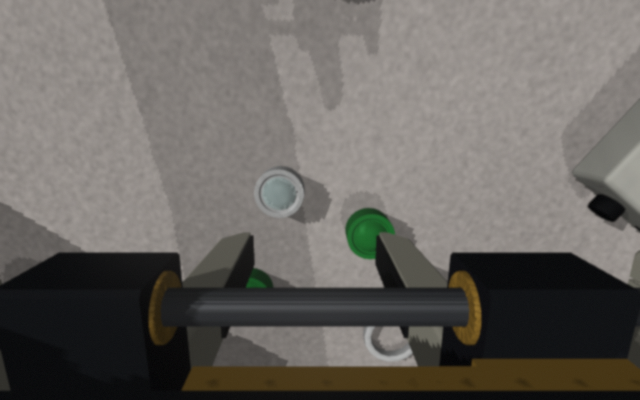

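The lens is at pixel (280,192), which puts it at (0.4923, 0.2419) with its top at 0.018. The last y shift came up short because of the speed limits. I'm centring, going down and gripping.

Request:
move_arm([
  [-1,14,0,0,0,0,65],
  [0,13,-10,0,0,0,65],
  [0,0,-30,0,0,0,65],
  [0,0,-30,0,0,0,65],
  [0,0,-15,0,0,0,65],
  [0,0,0,0,0,0,65],
  [0,0,0,0,0,0,65],
])

```text
time_s: 3.32
ee_pos: [0.4937, 0.2427, 0.0302]
ee_rot: [[0.946, 0.323, 0.0], [0.323, -0.946, -0.0], [0.0, 0.0, -1.0]]
ft_force: [-0.2, 1.0, 0.1]
grip_width: 0.0607
```

Request:
move_arm([
  [-1,-1,-9,0,0,0,65],
  [0,0,0,0,0,0,65],
  [0,0,0,0,0,0,30],
  [0,0,0,0,0,0,30],
  [0,0,0,0,0,0,30],
  [0,0,0,0,0,0,30],
  [0,0,0,0,0,0,30],
], force=15)

```text
time_s: 3.9
ee_pos: [0.4923, 0.242, 0.0211]
ee_rot: [[0.946, 0.324, 0.0], [0.324, -0.946, 0.0], [0.0, -0.0, -1.0]]
ft_force: [-0.7, -1.0, 3.1]
grip_width: 0.0355
```

Request:
move_arm([
  [0,0,30,0,0,0,30],
  [0,0,40,0,0,0,30],
  [8,-20,20,0,0,0,30],
  [12,-27,0,0,0,0,30],
  [14,-32,0,0,0,0,30],
  [14,-32,0,0,0,0,30],
  [14,-32,0,0,0,0,30],
  [14,-32,0,0,0,0,30],
  [14,-32,0,0,0,0,30],
  [14,-30,0,0,0,0,30],
])

```text
time_s: 4.73
ee_pos: [0.5964, 0.0027, 0.1108]
ee_rot: [[0.946, 0.323, -0.0], [0.323, -0.946, -0.0], [-0.0, 0.0, -1.0]]
ft_force: [0.6, -0.0, 0.4]
grip_width: 0.0353
```

Request:
move_arm([
  [13,-31,0,0,0,0,30],
  [0,0,0,0,0,0,30],
  [0,0,0,0,0,0,30],
])

```text
time_s: 4.98
ee_pos: [0.6093, -0.0287, 0.1105]
ee_rot: [[0.948, 0.32, -0.0], [0.32, -0.948, -0.001], [-0.0, 0.001, -1.0]]
ft_force: [-0.6, 0.3, -1.3]
grip_width: 0.0355
```

```bash
python3 - <<'E'
from h import *
s,c=snap("wrist","w4.png"); X=cloud(c)
print(s["ee_pos"],s["ee_rot"].round(3),s["grip_width"])
hull(X,(.61,-.0265),.029,.0525,.058)
q,_=hull(X,(.61,-.0265),.1,.0385,.0415); print(cv2.minAreaRect((q[:,:2]*1000).astype(np.float32)))
E
```

```text
[ 0.6093216  -0.0287288   0.11047673] [[ 0.948  0.32  -0.   ]
 [ 0.32  -0.948 -0.001]
 [-0.     0.001 -1.   ]] 0.035482693935886454
856 z [0.0528 0.0549 0.0561] hullfit (array([ 0.61155762, -0.0243122 ]), np.float64(0.024094162211686185)) enc (613.5, -21.6, 26.1) mid [ 0.6153 -0.024   0.0547]
14525 z [0.0389 0.04   0.0411] hullfit (array([ 0.61403796, -0.02311266]), np.float64(0.06732256904115935)) enc (610.5, -26.1, 74.7) mid [ 0.6154 -0.0262  0.04  ]
((610.21240234375, -25.979049682617188), (108.27269744873047, 108.10123443603516), 72.12557220458984)
```

View pics/w4.png

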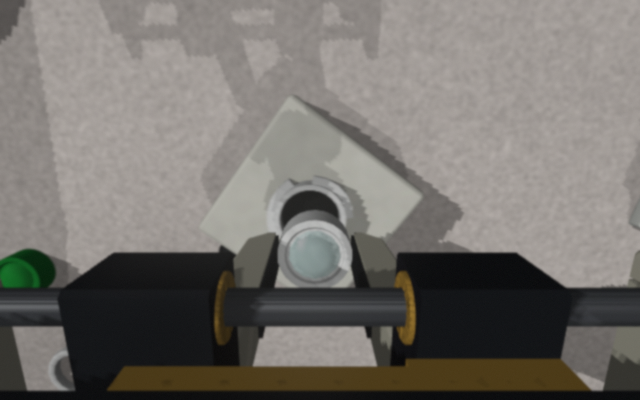

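Held lens at pixel (315,255), neck rim partly visible at about (310,212). I'm fitting the rim as an annulus of known size.

```bash
python3 - <<'E'
from h import *
s,c=snap("wrist"); print(s["ee_pos"])
W2=np.load("w2.npz"); s5,t=snap("top"); s6,d=snap("scene")
from scipy.optimize import minimize
for n,X in (("w4",cloud(c)),("w2",cloud(W2)),("top",cloud(t)),("scene",cloud(d))):
    m=(np.hypot(X[...,0]-.61,X[...,1]+.026)<.032)&(X[...,2]>.0538)&(X[...,2]<.0575); p=X[m][:,:2]
    if len(p)<30: continue
    f=lambda q:np.mean(np.clip(abs(np.hypot(*(p-q).T)-.0205)-.0013,0,.004))
    b=min((minimize(f,(.61+i,-.026+j),method="Nelder-Mead",options=dict(xatol=1e-5,fatol=1e-8)) for i in(-.003,0,.003) for j in(-.003,0,.003)),key=lambda r:r.fun)
    print(n,len(p),b.x.round(4),b.fun)
E
```

```text
[ 0.60884343 -0.02660459  0.11050448]
w4 683 [ 0.6101 -0.0261] 0.00014602441677226478
w2 553 [ 0.6099 -0.0261] 0.00014604957352844998
scene 46 [ 0.61   -0.0238] 0.00033888169128643795
```

Request:
move_arm([
  [1,0.5,-15,0,0,0,30],
  [0,0,-15,0,0,0,30],
  [0,0,0,0,0,0,30],
  [0,0,0,0,0,0,30],
])

```text
time_s: 5.52
ee_pos: [0.6095, -0.0243, 0.0804]
ee_rot: [[0.945, 0.326, -0.002], [0.326, -0.945, 0.0], [-0.002, -0.001, -1.0]]
ft_force: [0.4, 0.7, 0.0]
grip_width: 0.0353
```

Request:
move_arm([
  [0,0,0,0,0,0,30],
  [0,0,0,0,0,0,30],
  [0,0,0,0,0,0,30],
])

```text
time_s: 5.77
ee_pos: [0.6105, -0.0254, 0.0815]
ee_rot: [[0.946, 0.324, 0.001], [0.324, -0.946, 0.0], [0.001, 0.0, -1.0]]
ft_force: [0.5, -0.3, -0.5]
grip_width: 0.0354
```

Request:
move_arm([
  [-0.3,-0.7,-3,0,0,0,30],
  [0,0,-2,0,0,0,30],
  [0,0,-2,0,0,0,30],
  [0,0,-2,0,0,0,30],
  [0,0,-1,0,0,0,30],
  [0,0,0,0,0,0,30],
])

```text
time_s: 6.27
ee_pos: [0.6097, -0.0263, 0.0704]
ee_rot: [[0.946, 0.324, -0.001], [0.324, -0.946, -0.0], [-0.001, -0.0, -1.0]]
ft_force: [0.2, 0.3, 0.0]
grip_width: 0.035
```

Request:
move_arm([
  [0,0,-1.5,0,0,0,30],
  [0,0,-1.5,0,0,0,30],
  [0,0,0,0,0,0,30],
])

```text
time_s: 6.52
ee_pos: [0.6098, -0.0263, 0.0675]
ee_rot: [[0.946, 0.324, -0.0], [0.324, -0.946, -0.0], [-0.0, -0.0, -1.0]]
ft_force: [0.1, 0.0, -0.3]
grip_width: 0.0356
```

Release, rise, and take a look.

Request:
move_arm([
  [0,0,0,0,0,0,60],
  [0,0,0,0,0,0,60],
  [0,0,0,0,0,0,60],
  [0,0,15,0,0,0,60],
  [0,0,35,0,0,0,100],
  [-8,-20,40,0,0,0,100],
  [-13,-30,20,0,0,0,100],
  [-13,-30,0,0,0,0,100],
  [0,0,0,0,0,0,100],
  [0,0,0,0,0,0,100],
])

```text
time_s: 7.35
ee_pos: [0.5758, -0.1069, 0.175]
ee_rot: [[0.947, 0.32, 0.001], [0.32, -0.947, -0.001], [0.0, 0.001, -1.0]]
ft_force: [0.5, -0.2, -0.2]
grip_width: 0.0906
```

```bash
python3 - <<'E'
from h import *
s,c=snap("wrist","w5.png",(140,20,460,260),2.5); X=cloud(c)
print(s["ee_pos"])
hull(X,(.61,-.0262),.03,.0615,.07)
hull(X,(.61,-.0262),.03,.0615,.0652)
E
```

```text
[ 0.57581823 -0.10693595  0.1750359 ]
1930 z [0.0623 0.0643 0.0675] hullfit (array([ 0.6095129 , -0.02652237]), np.float64(0.017879472162602952)) enc (609.4, -26.5, 18.1) mid [ 0.6095 -0.0267  0.0652]
1291 z [0.0621 0.0636 0.0649] hullfit (array([ 0.60951724, -0.02652123]), np.float64(0.017881553141099817)) enc (609.4, -26.5, 18.1) mid [ 0.6094 -0.0267  0.0634]
```

View pics/w5.png

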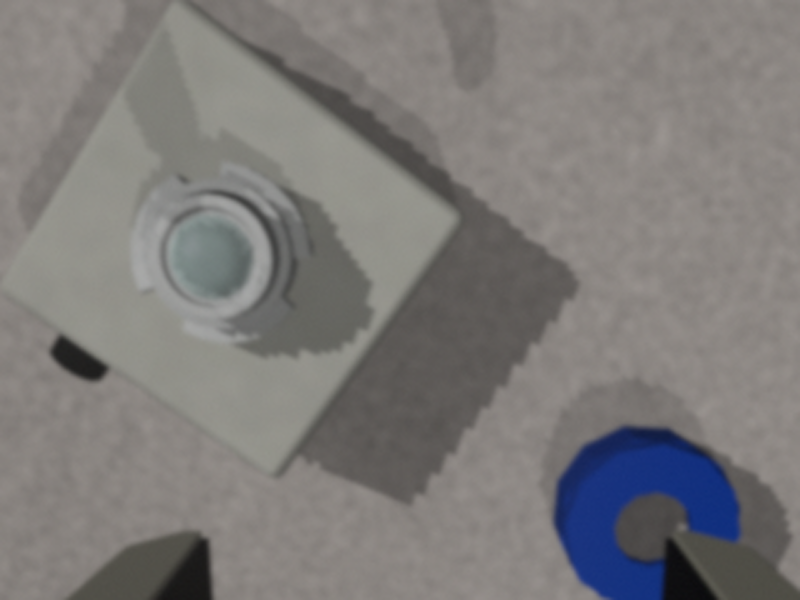

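The lens is seated: top at 0.064, centre (0.6095, -0.0265). The ridge gaps show in the crop at about (205,172), (165,308) and (300,278), i.e. world angles of roughly 30° + k·120°. Next is the ring. I'm turning the tool counter-clockwise now to leave room for the clockwise screwing.

Request:
move_arm([
  [-12,-13,0,0,0,7,100],
  [-12,-13,0,0,0,7,100],
  [-12,-13,0,0,0,7,100],
  [-12,-13,0,0,0,7,100],
  [-12,-12,0,0,0,7,100],
  [-11,-12,0,0,0,7,100],
  [-11,-12,0,0,0,7,100],
  [-11,-12,0,0,0,7,100],
  [-11,-12,0,0,0,7,100],
  [-11,-12,0,0,0,7,100],
])

```text
time_s: 8.23
ee_pos: [0.4619, -0.2276, 0.174]
ee_rot: [[0.011, 1.0, 0.0], [1.0, -0.011, 0.001], [0.001, 0.0, -1.0]]
ft_force: [0.5, -0.3, -1.0]
grip_width: 0.093
```

Request:
move_arm([
  [0,0,0,0,0,7,100],
  [0,0,0,0,0,7,100],
  [0,0,0,0,0,7,100],
  [0,0,0,0,0,7,100],
  [0,0,0,0,0,7,100],
  [0,0,0,0,0,7,100],
  [0,0,0,0,0,7,100],
  [0,0,0,0,0,7,100],
  [0,0,0,0,0,7,100],
  [0,0,0,0,0,7,100],
])

```text
time_s: 9.07
ee_pos: [0.4624, -0.2272, 0.1742]
ee_rot: [[-0.936, 0.353, 0.0], [0.353, 0.936, 0.001], [0.0, 0.001, -1.0]]
ft_force: [-0.9, 0.6, -0.4]
grip_width: 0.0927
```

Request:
move_arm([
  [0,0,-20,0,0,7,100],
  [0,0,-20,0,0,7,100],
  [0,0,-20,0,0,7,100],
  [0,0,0,0,0,0,100],
  [0,0,0,0,0,0,100],
  [0,0,0,0,0,0,100],
])

```text
time_s: 9.57
ee_pos: [0.4624, -0.2277, 0.115]
ee_rot: [[-1.0, 0.004, 0.001], [0.004, 1.0, 0.001], [-0.001, 0.001, -1.0]]
ft_force: [0.9, 0.1, -0.4]
grip_width: 0.0927
```

```bash
python3 - <<'E'
from h import *
s,c=snap("wrist","w6.png",(140,20,460,260),2.5); X=cloud(c)
print(s["ee_pos"],s["ee_rot"].round(3),s["qpos"].round(2),s["joint_velocities"].round(2))
p,h=hull(X,(.4606,-.231),.04,.0235,.029)
np.save("ringp.npy",p)
# support-function fit: flats orientation & centre
from scipy.optimize import minimize
ctr=circ(h)[0]
best=[]
for a in range(0,30):
    w=[]
    for k in range(6):
        t=np.radians(a+30*k); pr=p[:,:2]@[np.cos(t),np.sin(t)]; w.append(np.percentile(pr,99.7)-np.percentile(pr,.3))
    best.append((round(np.mean(w)*1000,2),a))
print(sorted(best)[:5],sorted(best)[-3:])
E
```

```text
[ 0.46235446 -0.22774768  0.1149834 ] [[-1.     0.004  0.001]
 [ 0.004  1.     0.001]
 [-0.001  0.001 -1.   ]] [ 0.95  0.67 -0.89  2.14  0.83  0.72  1.06] [ 0.01 -0.02 -0.   -0.    0.01  0.    0.01]
4842 z [0.0249 0.0261 0.0272] hullfit (array([ 0.46024357, -0.23075958]), np.float64(0.03141681947692877)) enc (460.2, -230.7, 32.0) mid [ 0.4602 -0.231   0.026 ]
[(np.float64(60.87), 18), (np.float64(60.87), 19), (np.float64(60.89), 20), (np.float64(60.91), 17), (np.float64(60.92), 23)] [(np.float64(61.11), 9), (np.float64(61.12), 6), (np.float64(61.12), 7)]
```

View pics/w6.png

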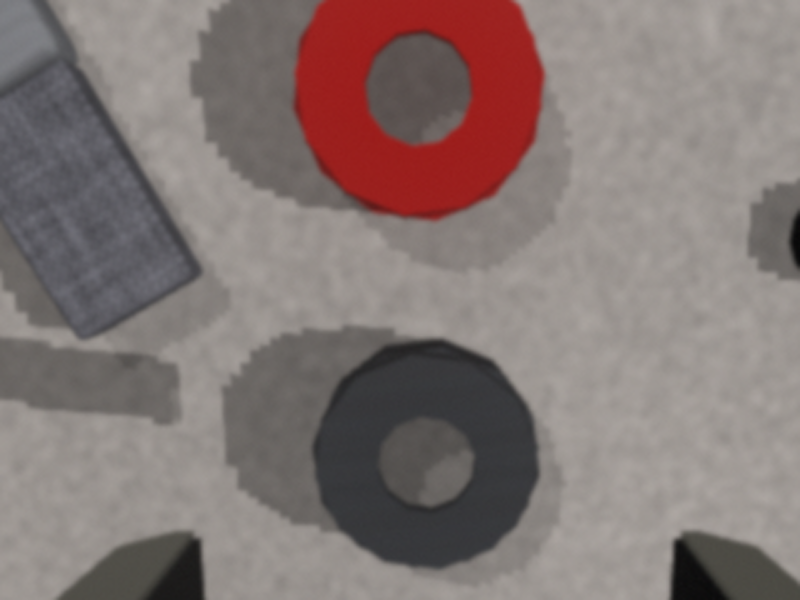

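```bash
python3 - <<'E'
from h import *
s,c=snap("wrist"); im=c["img"].astype(int)
m=((im.max(2)<75)).astype(np.uint8); m[:140]=0; m[260:]=0; m[:,:240]=0; m[:,380:]=0
n,l,st,ce=cv2.connectedComponentsWithStats(m); k=1+np.argmax(st[1:,4]); print(st[k])
ct=max(cv2.findContours((l==k).astype(np.uint8),cv2.RETR_EXTERNAL,cv2.CHAIN_APPROX_NONE)[0],key=len)[:,0]
q=np.array([pt(c,u,v,.026)[:2] for u,v in ct])
from scipy.optimize import minimize
o=np.array([.4602,-.2309]); q=q[q[:,0]>o[0]-.008]
def f(x):
    t=np.arctan2(*(q-x[:2]).T[::-1]); r=np.hypot(*(q-x[:2]).T)
    a=(t-np.radians(x[2])+np.pi/12)%(np.pi/6)-np.pi/12
    return np.mean(np.minimum(abs(r*np.cos(a)-x[3]),.002))
R=[minimize(f,(*o,a,.0318),method="Nelder-Mead",options=dict(xatol=1e-6,fatol=1e-9,maxiter=3000,initial_simplex=np.array([[*o,a,.0318]]*5)+np.vstack([np.zeros(4),np.diag([.001,.001,4,.0005])]))  for a in range(0,30,5)]
for r in sorted(R,key=lambda r:r.fun): print(r.x.round(4),r.fun*1e3)
E
```

```text
File "<stdin>", line 13
    R=[minimize(f,(*o,a,.0318),method="Nelder-Mead",options=dict(xatol=1e-6,fatol=1e-9,maxiter=3000,initial_simplex=np.array([[*o,a,.0318]]*5)+np.vstack([np.zeros(4),np.diag([.001,.001,4,.0005])]))  for a in range(0,30,5)]
                                                                                                                                                                                                                             ^
SyntaxError: closing parenthesis ']' does not match opening parenthesis '('
```

```bash
python3 - <<'E'
from h import *
from scipy.optimize import minimize
s,c=snap("wrist"); im=c["img"].astype(int)
m=((im.max(2)<75)).astype(np.uint8); m[:140]=0; m[260:]=0; m[:,:240]=0; m[:,380:]=0
n,l,st,ce=cv2.connectedComponentsWithStats(m); k=1+np.argmax(st[1:,4]); print(st[k])
ct=max(cv2.findContours((l==k).astype(np.uint8),cv2.RETR_EXTERNAL,cv2.CHAIN_APPROX_NONE)[0],key=len)[:,0]
q=np.array([pt(c,u,v,.026)[:2] for u,v in ct])
o=np.array([.4602,-.2309]); q=q[q[:,0]>o[0]-.008]
def f(x):
    t=np.arctan2(*(q-x[:2]).T[::-1]); r=np.hypot(*(q-x[:2]).T)
    a=(t-np.radians(x[2])+np.pi/12)%(np.pi/6)-np.pi/12
    return np.mean(np.minimum(abs(r*np.cos(a)-x[3]),.002))
D=np.vstack([np.zeros(4),np.diag([.001,.001,4,.0005])])
R=[]
for a in range(0,30,5):
    x0=np.array([*o,a,.0318])
    R.append(minimize(f,x0,method="Nelder-Mead",options=dict(xatol=1e-6,fatol=1e-9,maxiter=3000,initial_simplex=x0+D)))
for r in sorted(R,key=lambda r:r.fun): print(r.x.round(4),r.fun*1e3)
E
```

```text
[ 266  156   90   90 5245]
[ 0.4594 -0.2309  7.9194  0.0308] 0.327029326395921
[ 4.59400e-01 -2.30900e-01  3.79211e+01  3.08000e-02] 0.32702944452576393
[ 0.4594 -0.2309  7.9175  0.0308] 0.3270297404865276
[ 0.4597 -0.2309 22.5772  0.0306] 0.3556970766031023
[ 0.4597 -0.2309 22.5776  0.0306] 0.3556971195549299
[ 0.4597 -0.2309 22.4493  0.0306] 0.3557222780960051
```

```bash
python3 - <<'E'
from h import *
s,c=snap("wrist"); im=c["img"][148:252,258:364,::-1]
im=np.clip(im.astype(float)*2.2-40,0,255).astype(np.uint8)
cv2.imwrite("pics/w7.png",cv2.resize(im,None,fx=5.6,fy=5.6,interpolation=cv2.INTER_CUBIC))
E
```

```text
(no output)
```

View pics/w7.png

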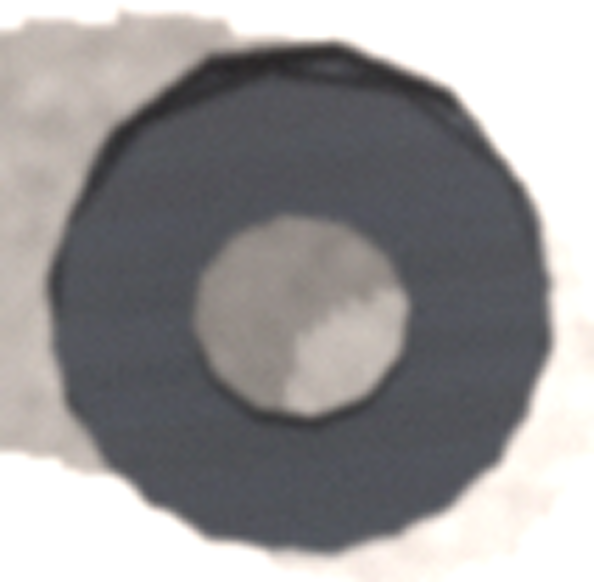

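The base outline has vertices at crop pixels (210,57), (340,43) and (455,95), so the wall flats face about 7° mod 30 in the world frame. The top plate looks turned 15° from that. I'm turning the jaws 7° and going down.

Request:
move_arm([
  [-2,-3,0,0,0,7,100],
  [0,0,-20,0,0,0,100],
  [0,0,-30,0,0,0,100],
  [0,0,-25,0,0,0,100],
  [0,0,-10,0,0,0,100],
  [0,0,0,0,0,0,100],
  [0,0,0,0,0,0,100],
  [0,0,0,0,0,0,100],
])

```text
time_s: 10.38
ee_pos: [0.4603, -0.2318, 0.0306]
ee_rot: [[-0.993, -0.12, 0.002], [-0.12, 0.993, -0.001], [-0.001, -0.001, -1.0]]
ft_force: [0.4, -0.7, 0.1]
grip_width: 0.0928
```

Request:
move_arm([
  [0,1,-10,0,0,0,100],
  [0,0,-6,0,0,0,100],
  [0,0,0,0,0,0,100],
  [0,0,0,0,0,0,60],
  [0,0,0,0,0,0,60],
  [0,0,0,0,0,0,60],
  [0,0,0,0,0,0,60],
  [0,0,0,0,0,0,60],
  [0,0,0,0,0,0,60],
], force=40)

```text
time_s: 11.13
ee_pos: [0.4596, -0.2307, 0.0136]
ee_rot: [[-0.993, -0.12, 0.0], [-0.12, 0.993, -0.0], [-0.0, -0.0, -1.0]]
ft_force: [-0.8, 0.0, 2.9]
grip_width: 0.0633
```

Gripped on flats (63.3 mm reading, with about -0.5 mm bias). I'm lifting and carrying it to the port.

Request:
move_arm([
  [0,0,30,0,0,0,60],
  [0,0,40,0,0,0,60],
  [10,13,30,0,0,0,60],
  [20,27,5,0,0,0,60],
  [20,28,0,0,0,0,60],
  [20,28,0,0,0,0,60],
  [20,28,0,0,0,0,60],
  [20,28,0,0,0,0,60],
  [20,27,0,0,0,0,60],
  [20,26,0,0,0,0,60],
])

```text
time_s: 11.97
ee_pos: [0.61, -0.024, 0.1182]
ee_rot: [[-0.993, -0.121, -0.001], [-0.121, 0.993, -0.0], [0.001, 0.0, -1.0]]
ft_force: [0.5, -0.7, -2.0]
grip_width: 0.0641
```

Request:
move_arm([
  [0,0,0,0,0,0,60],
  [0,0,0,0,0,0,60],
  [0,0,0,0,0,0,60],
])

```text
time_s: 12.22
ee_pos: [0.6087, -0.0261, 0.1179]
ee_rot: [[-0.993, -0.12, -0.001], [-0.12, 0.993, -0.001], [0.001, -0.001, -1.0]]
ft_force: [-0.4, -0.5, -1.9]
grip_width: 0.0637
```

```bash
python3 - <<'E'
from h import *
s,c=snap("wrist"); X=cloud(c)
print(s["ee_pos"],s["qpos"].round(3),s["grip_width"],s["ft_force"].round(2),s["wrist_torque"].round(3))
e=s["ee_pos"]; hull(X,e[:2],.036,e[2]+.009,e[2]+.016)
E
```

```text
[ 0.60873827 -0.02611876  0.11786789] [ 0.509  0.759 -0.886  1.927  0.79   0.85   0.886] 0.0636695822852498 [-0.39 -0.46 -1.9 ] [ 0.018 -0.101 -0.014]
8790 z [0.1289 0.1303 0.1313] hullfit (array([ 0.60919751, -0.02613403]), np.float64(0.03258804461949095)) enc (606.1, -26.4, 35.4) mid [ 0.6093 -0.0272  0.1304]
```

Pins sit at 7° mod 30 and the gaps are near 32° mod 120, so I'm turning 25° counter-clockwise first. After that the gap tests fall every 30°.

Request:
move_arm([
  [0.5,0,0,0,0,6.25,60],
  [0,0,0,0,0,6.25,60],
  [0,0,-5,0,0,6.25,60],
  [0,0,-15,0,0,6.25,60],
  [0,0,-15,0,0,0,60],
  [0,0,0,0,0,0,60],
  [0,0,0,0,0,0,60],
  [0,0,0,0,0,0,60],
])

```text
time_s: 12.93
ee_pos: [0.6099, -0.0263, 0.084]
ee_rot: [[-0.85, -0.527, 0.0], [-0.527, 0.85, -0.0], [-0.0, -0.0, -1.0]]
ft_force: [-0.1, 0.2, -1.2]
grip_width: 0.064
```

Request:
move_arm([
  [0,0,-7,0,0,0,60],
  [0,0,-6,0,0,0,60],
  [0,0,-3,0,0,0,60],
  [0,0,0,0,0,0,60],
  [0,0,0,0,0,0,60],
])

```text
time_s: 13.35
ee_pos: [0.6099, -0.0256, 0.0672]
ee_rot: [[-0.849, -0.529, -0.0], [-0.529, 0.849, 0.0], [0.0, 0.0, -1.0]]
ft_force: [-0.5, 0.2, -0.8]
grip_width: 0.0635
```

Request:
move_arm([
  [0,0,-1,0,0,0,60],
  [0,0,-1,0,0,0,60],
  [0,0,-1,0,0,0,60],
  [0,0,0,0,0,0,60],
])

```text
time_s: 13.68
ee_pos: [0.6098, -0.026, 0.0642]
ee_rot: [[-0.849, -0.528, -0.0], [-0.528, 0.849, -0.001], [0.001, -0.0, -1.0]]
ft_force: [-0.7, -2.0, -1.7]
grip_width: 0.0638
```

Request:
move_arm([
  [0,0,-1,0,0,0,60],
  [0,0,-1,0,0,0,60],
  [0,0,0,0,0,0,60],
])

```text
time_s: 13.93
ee_pos: [0.6097, -0.026, 0.0621]
ee_rot: [[-0.849, -0.528, -0.001], [-0.528, 0.849, -0.0], [0.001, -0.0, -1.0]]
ft_force: [-1.2, -2.2, -1.4]
grip_width: 0.0635
```

Request:
move_arm([
  [0,0,-1,0,0,0,60],
  [0,0,-1,0,0,0,60],
  [0,0,0,0,0,0,60],
])

```text
time_s: 14.18
ee_pos: [0.6097, -0.0259, 0.0601]
ee_rot: [[-0.849, -0.528, -0.001], [-0.528, 0.849, -0.0], [0.001, -0.0, -1.0]]
ft_force: [-1.4, -3.2, -1.6]
grip_width: 0.0638
```

Underside is 6.5 mm above port with no vertical force, so the pins are already in the gaps. I'm easing the sideways push and going on down to the lens.

Request:
move_arm([
  [-0.2,-0.5,-1,0,0,0,60],
  [0,0,-1,0,0,0,60],
  [0,0,-1,0,0,0,60],
  [0,0,0,0,0,0,60],
])

```text
time_s: 14.52
ee_pos: [0.6098, -0.026, 0.0572]
ee_rot: [[-0.849, -0.529, -0.0], [-0.529, 0.849, 0.0], [-0.0, 0.0, -1.0]]
ft_force: [-2.0, -2.2, -1.1]
grip_width: 0.064
```

Request:
move_arm([
  [-0.2,-0.3,-1,0,0,0,60],
  [0,0,-1,0,0,0,60],
  [0,0,0,0,0,0,60],
])

```text
time_s: 14.77
ee_pos: [0.6098, -0.0262, 0.0556]
ee_rot: [[-0.849, -0.529, 0.0], [-0.529, 0.849, 0.0], [-0.001, 0.0, -1.0]]
ft_force: [-2.4, -0.8, 3.2]
grip_width: 0.0637
```

It's touching the lens (about +4.5 N). I'm turning clockwise.

Request:
move_arm([
  [0,0,0,0,0,-6,60],
  [0,0,0,0,0,-6,60],
  [0,0,0,0,0,-6,60],
  [0,0,0,0,0,-6,60],
  [0,0,0,0,0,0,60],
], force=60)

```text
time_s: 15.18
ee_pos: [0.6097, -0.0261, 0.0559]
ee_rot: [[-0.991, -0.133, 0.001], [-0.133, 0.991, -0.0], [-0.001, -0.0, -1.0]]
ft_force: [-2.4, -0.0, 2.3]
grip_width: 0.0638
```

```bash
cat > s.py <<'E'
from station import env; import numpy as np
s=env.sense(); R=s["ee_rot"]; print(s["ee_pos"].round(4),"yaw",round(np.degrees(np.arctan2(R[1,0],R[0,0])),1),"F",s["ft_force"].round(1),"M",s["wrist_torque"].round(2),"q7",s["qpos"][6].round(2),s["grip_width"].round(4))
E
python3 s.py
```

```text
Traceback (most recent call last):
  File "s.py", line 2, in <module>
    s=env.sense(); R=s["ee_rot"]; print(s["ee_pos"].round(4),"yaw",round(np.degrees(np.arctan2(R[1,0],R[0,0])),1),"F",s["ft_force"].round(1),"M",s["wrist_torque"].round(2),"q7",s["qpos"][6].round(2),s["grip_width"].round(4))
                                                                                                                                                                                                       ^^^^^^^^^^^^^^^^^^^^^
AttributeError: 'float' object has no attribute 'round'
```

Request:
move_arm([
  [0,0,0,0,0,-6,60],
  [0,0,-0.4,0,0,-6,60],
  [0,0,-0.4,0,0,-6,60],
  [0,0,-0.4,0,0,-6,60],
  [0,0,0,0,0,0,60],
])

```text
time_s: 15.6
ee_pos: [0.6099, -0.0257, 0.0549]
ee_rot: [[-0.96, 0.279, 0.001], [0.279, 0.96, 0.0], [-0.001, 0.0, -1.0]]
ft_force: [-2.3, -0.3, 7.0]
grip_width: 0.0641
```

```bash
sed -i 's/s\["grip_width"\].round(4)/round(s["grip_width"],4)/' s.py; python3 s.py
```

```text
[ 0.6099 -0.0257  0.0549] yaw 163.8 F [-2.3 -0.3  7. ] M [ 0.06  0.58 -0.1 ] q7 0.45 0.0641
```

Request:
move_arm([
  [0,0,-0.3,0,0,-6,60],
  [0,0,-0.4,0,0,-6,60],
  [0,0,-0.3,0,0,-6,60],
  [0,0,-0.3,0,0,-5,60],
  [0,0,0,0,0,0,60],
])

```text
time_s: 16.02
ee_pos: [0.6101, -0.0257, 0.054]
ee_rot: [[-0.776, 0.631, 0.001], [0.631, 0.776, -0.0], [-0.001, 0.001, -1.0]]
ft_force: [-3.2, -0.1, 10.7]
grip_width: 0.0635
```

```bash
python3 s.py
```

```text
[ 0.6101 -0.0257  0.054 ] yaw 140.9 F [-3.2 -0.1 10.7] M [ 0.    0.71 -0.15] q7 0.12 0.0635
```

Request:
move_arm([
  [0,0,-0.3,0,0,-5,60],
  [0,0,-0.2,0,0,-5,60],
  [0,0,0,0,0,0,60],
])

```text
time_s: 16.27
ee_pos: [0.6103, -0.0255, 0.0537]
ee_rot: [[-0.654, 0.756, 0.002], [0.756, 0.654, 0.0], [-0.001, 0.002, -1.0]]
ft_force: [-3.4, 1.3, 12.1]
grip_width: 0.0635
```

```bash
python3 s.py
```

```text
[ 0.6103 -0.0255  0.0537] yaw 130.9 F [-3.4  1.3 12.1] M [ 0.03  0.71 -0.08] q7 -0.01 0.0635
```

Request:
move_arm([
  [0,0,0,0,0,-5,60],
  [0,0,0,0,0,-5,60],
  [0,0,0,0,0,0,60],
])

```text
time_s: 16.52
ee_pos: [0.6097, -0.0251, 0.0536]
ee_rot: [[-0.515, 0.857, 0.001], [0.857, 0.515, 0.0], [-0.0, 0.001, -1.0]]
ft_force: [-5.4, 1.1, 13.7]
grip_width: 0.0634
```

```bash
python3 s.py
```

```text
[ 0.6097 -0.0251  0.0536] yaw 121.0 F [-5.4  1.1 13.7] M [0.06 1.16 0.14] q7 -0.15 0.0634
```

Request:
move_arm([
  [0,0,0,0,0,-4,60],
  [0,0,0,0,0,-4,60],
  [0,0,0,0,0,0,60],
])

```text
time_s: 16.77
ee_pos: [0.6108, -0.0271, 0.0536]
ee_rot: [[-0.393, 0.92, 0.003], [0.92, 0.393, -0.002], [-0.003, 0.001, -1.0]]
ft_force: [-1.2, -5.4, 11.8]
grip_width: 0.0642
```

```bash
python3 s.py
```

```text
[ 0.6108 -0.0271  0.0536] yaw 113.1 F [-1.2 -5.4 11.8] M [-1.24  0.34  1.2 ] q7 -0.25 0.0642
```

The moment rose to 1.2 N m at about 99° of turning, so it's snug. I'm letting go, rising and checking.

Request:
move_arm([
  [0,0,0,0,0,0,100],
  [0,0,0,0,0,0,100],
  [0,0,0,0,0,0,100],
  [0,0,0,0,0,0,100],
  [0,0,20,0,0,0,100],
  [0,0,30,0,0,0,100],
  [0,-20,35,0,0,0,100],
  [0,-35,20,0,0,0,100],
  [0,0,0,0,0,0,100],
  [0,0,0,0,0,0,100],
])

```text
time_s: 17.6
ee_pos: [0.6101, -0.0842, 0.1583]
ee_rot: [[-0.386, 0.923, 0.002], [0.923, 0.386, -0.001], [-0.002, 0.001, -1.0]]
ft_force: [-0.5, 0.8, 0.3]
grip_width: 0.0928
```

Request:
move_arm([
  [0,0,0,0,0,0,100],
  [0,0,0,0,0,0,100],
])

```text
time_s: 17.77
ee_pos: [0.6091, -0.0804, 0.1566]
ee_rot: [[-0.391, 0.921, -0.001], [0.921, 0.391, 0.001], [0.001, -0.001, -1.0]]
ft_force: [0.6, 0.8, -0.2]
grip_width: 0.0926
```

```bash
python3 s.py; python3 - <<'E'
from h import *
s,c=snap("wrist","w8.png",(160,60,480,300),2.5); X=cloud(c)
p,_=hull(X,(.61,-.0262),.036,.06,.075)
r=np.hypot(p[:,0]-.61,p[:,1]+.0262); t=p[(r>.016)&(r<.029)]
A=np.c_[t[:,:2]-[.61,-.0262],np.ones(len(t))]; print("ring top plane",np.linalg.lstsq(A,t[:,2],rcond=None)[0])
g=p[r<.005]; print("lens top",np.median(g[:,2]))
d=np.hypot(X[...,0]-.61,X[...,1]+.0262); m=(d>.04)&(d<.05)&(abs(X[...,2]-.04)<.004); print("box top",np.median(X[m][:,2]))
E
```

```text
[ 0.6091 -0.0804  0.1566] yaw 113.0 F [ 0.6  0.8 -0.2] M [-0.02 -0.14 -0.  ] q7 -0.05 0.0926
6897 z [0.0614 0.066  0.0673] hullfit (array([ 0.60986748, -0.02604661]), np.float64(0.03259974536842884)) enc (609.8, -26.1, 33.0) mid [ 0.6099 -0.026   0.0642]
ring top plane [-0.00178485 -0.00162903  0.06625392]
lens top 0.06491624899732254
box top 0.04007229026765524
```

View pics/w8.png

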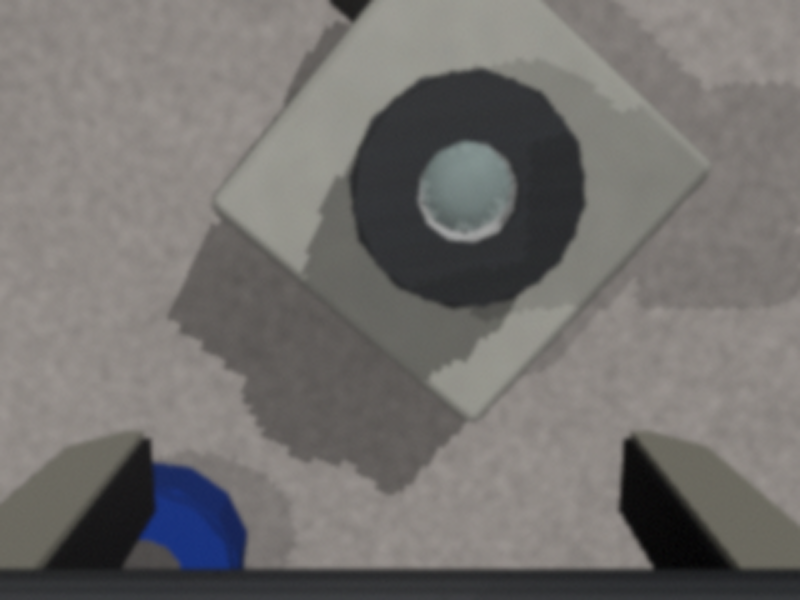

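```bash
python3 -c "
from station import env
print(env.hand_in())"
```

```text
the job is handed in; nothing more can be done
None
```

The lens is in the port, dome up and on its seat, and the steel retaining ring is screwed down over it and snug. I handed the job in at about 18 s of the 67 s allowed, with the gripper open and clear of everything.

**What I did**
- **Lens:** I put it into the bore and let go. It sat with its top about 24 mm above the port, as the task gives for the unloaded seat.
- **Ring:** I lowered it with its pins straight through the thread gaps until it touched the lens. Then I turned it about 99° clockwise, until the resisting moment rose to about 1.2 N m and it stopped.

**Last checks, after letting go**
- **Ring height:** its top is level at 66.2 mm and the box top is at 40.1 mm. That is the ring's 26 mm height to within measuring noise, so it is fully home.
- **Lens:** the dome top is at 64.9 mm, which matches the stated 2.6 mm sink under the tight ring.
- **Other things on the bench:** the gripper went near nothing else. I took no final overview picture to confirm they are all still where they were.

**What disagreed**
- The two fixed cameras differed by up to 5 mm sideways, so I used the wrist camera.
- My image fit for the direction of the ring's flats was ambiguous, but the 63 to 64 mm grip width confirmed I had it on flats.
- I did not grip the ring again to test its tightness; that rests on the moment reading and the heights.

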